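# Sweep the sprue stubs into the scrap pan

### The job

Clear the foundry bench: with the fingertips, sweep the three stubby cast-iron sprue cones along the bench top into the open scrap pan until each lies wholly inside it, behind its front edge. Only push them steadily along the bench, never pick them up or flick them, and leave the ball-headed lid knob, the kettle lid and the tin standing where they are.

Things in the scene. Friction and masses are not known exactly. Their poses are not given: they have to be found in the camera images.
- pan: fixed sheet-metal scrap pan like a wide dustpan, wooden handle at its back (+x). 150 mm deep (its x), 240 mm wide (its y); open above and at the front (-x). Other three sides have walls 30 mm high, 4 mm thick. Floor level with the bench, no step. Origin at the floor's centre: front edge at x = -75 mm, inner back wall x = +71, inner side walls y = +-116 mm, in its frame
- stub0: sprue stub, a loose cast-iron truncated cone (110 g or so) standing on its wide end: 36 mm diameter at the bottom, 26 mm at the top, 20 mm high. Origin at the centre of its underside, z up
- stub1: sprue stub, a loose cast-iron truncated cone (110 g or so) standing on its wide end: 36 mm diameter at the bottom, 26 mm at the top, 20 mm high. Origin at the centre of its underside, z up
- stub2: sprue stub, a loose cast-iron truncated cone (110 g or so) standing on its wide end: 36 mm diameter at the bottom, 26 mm at the top, 20 mm high. Origin at the centre of its underside, z up
- stub0_mid (a point): centre of stub0, 10 mm above its underside
- stub1_mid (a point): centre of stub1, 10 mm above its underside
- stub2_mid (a point): centre of stub2, 10 mm above its underside
- lid_knob: finished lid knob, to be left alone: loose dark iron, a waisted stem with a ball head on a 30 mm diameter foot, head 32 mm in diameter, 55 mm high. It stands among the stubs. Origin at the centre of its underside, z up
- kettle_lid: finished iron kettle lid, to be left alone: loose, round, 110 mm diameter, 38 mm high with its little knob. Origin at the centre of its underside, z up
- tin: closed round tin with a paper label, to be left alone: loose, 64 mm diameter, 60 mm high. Origin at the centre of its underside, z up

How it is judged:
By the outcome, as a careful person would: the job done as asked, in the order asked, and still so for the second after the job is handed in, with the robot touching nothing.
It also fails if it takes over 56 s, if anything falls off the work surface, if the arm or the gripper's body presses on something with over 40 N, if the wrist force passes 120 N, or if a joint passes its speed limit or range.

### The arm

A 6-joint arm with a two-finger parallel gripper is mounted at the origin on the work surface. World frame = base frame: x ahead of the robot, y to its left, z up, the work surface at z = 0. Lengths are in m, angles in rad, forces in N, time in s.
With the tool pointing down it reaches from about 0.325 to 0.75 m from the base axis. Payload 7.6 kg.
Tool frame: the origin (TCP) lies at the very end of the fingers, on their centre line; the grasp point (between the pads) lies arm.hold_point_z behind it (arm.hold_point_z is the distance from the TCP to the grasp point, in m); z points along the fingers, y is the line along which they close (so a half turn about z gives the same grasp; the last joint's range is limited). The gripper opens to 85 mm and grips with 20 to 120 N. Pads are 22 mm wide; open, the fingers measure 114 mm over their backs; the gripper's body (76 mm by 85 mm) begins 54 mm behind the grasp point. The pads swing forward as they close: fully open they stand 13 mm farther back than shut.
Start: joints at [1.191, 0.052, 1.401, -0, 1.689, -0.07], TCP at [0.16, 0.5, 0.231] pointing down, gripper open.
Joint ranges: [-2.9, 2.9], [-0.91, 2.17], [0.12, 2.37], [-1.06, 4.2], [0.26, 2.73], [-2.93, 2.93]. Speed limits (rad/s): [2.57, 2.57, 3.01, 3.14, 3.14, 3.14].

### API

Orientations are given as [roll, pitch, yaw] about the fixed x, y, z axes, in that order (R = Rz(yaw) Ry(pitch) Rx(roll)).
In Python, from plant import arm, read_camera gives the robot as it stands. The module is installed in compiled form; this text tells all that it offers.
- The arm moves only by the tool jog_arm, never from a script. Its argument "commands" is a list of rows, each a list of 3 entries, a list of its own where there are three numbers: the opening, from -1 (shut) to 1 (fully open), then the shift along the tool's x, y, z in cm, then the turn about the tool's z in degrees. A call has 1 to 12 rows; each row is the pose to reach, as a shift and turn from the pose commanded when the call began, along the tool's axes at that moment; what a row does not reach only later rows make up. A row lasts 1/12 s, in which the tool goes at most 41.7 mm and 7.16 degrees, less where a joint would pass 70% of its speed; a pose out of reach is approached as far as the arm can. A call with a gripper value outside its range is refused whole. The fingers move at their own pace and stop on an object; "grip_force" is the grip in N (left out, the last holds). Time passes only in rows, so rows that repeat a pose let the fingers close. It gives the time, the measured TCP pose, the force, the opening and the grip force at its end, in the units of the state.
- arm.read_state(): the state, without advancing time (a new reading comes with each control period).
- read_camera(name): name is "scene" or "top"; returns a dict with "pixels" (480x640x3 uint8, red, green, blue), "depth" (480x640 float32, m along the optical axis (not along the pixel's ray), 0 where there is no reading), "mtx" (3x3 intrinsics, pixels), "k1" (the pictures are not rectified: a ray, as slopes to the right and down, at radius r is drawn at 1 + k1 r^2 times it, then the intrinsics apply), "R" (3x3) and "t" (3): a world point X has camera coordinates R X + t. Camera axes: x right, y down, z forward; pixel columns grow to the right and rows downward; lengths in m; the calibration is good to about 2 mm. A picture is of the moment at which its call begins.
- arm.close_job(): hands the job in; it is judged then, once.
The state is a dict: "time": time; "joint_positions": joint angles; "dq": joint speeds; "effort": joint torques, N m; "position": TCP position; "tcp_rot": TCP orientation; "force": force on the tool from outside, world axes, zero at the start; "torque": the same for the moment, N m; "opening": finger opening in m; "gripper_force": force on a finger pad.
Only numpy, scipy, OpenCV 4.12 (cv2) and the standard library are available. Lean on these libraries where they do the work, as an engineer would, in place of code of your own. Each camera call takes 0.05 s, during which the arm holds its last target. There are 200 camera calls.

## Working session

There is one attempt and no reset: what is moved stays moved. The work goes in short steps, Python scripts to look and compute and a tool call to move; the robot and the scene stay as the last step left them, time stands still between calls to the robot, and variables do not carry over. Pictures are saved under pics/ and viewed, at most 10 in all, crops included, and the job is handed in when it is done.

Besides the shell and the picture viewer there is one more tool, called after "Emit:" as name([rows], argument=value, ...), one row to a line, values as JSON. jog_arm: Moves the arm, as the interface text tells. Its arguments: {"type":"object","properties":{"commands":{"type":"array","items":{"type":"array"}},"grip_force":{"type":"number"}},"required":["commands"]}

```bash
mkdir -p pics
cat > h.py <<'E'
import numpy as np, cv2
from plant import arm, read_camera
def world(c):
    """HxWx3 world points from depth (nan where none)"""
    K=c["mtx"]; h,w=c["depth"].shape
    u,v=np.meshgrid(np.arange(w),np.arange(h))
    p=np.stack([u,v],-1).reshape(-1,1,2).astype(float)
    s=cv2.undistortPoints(p,np.array(K,float),np.array([c["k1"],0,0,0.])).reshape(h,w,2)
    d=c["depth"].astype(float); d=np.where(d>0,d,np.nan)
    P=np.dstack([s*d[...,None],d])
    return (P-np.array(c["t"]))@np.array(c["R"])
E
python3 - <<'E'
from h import *
print(arm.hold_point_z, arm.read_state())
for n in("scene","top"):
    c=read_camera(n); cv2.imwrite(f"pics/{n}0.png",c["pixels"][...,::-1]); np.save(f"{n}0.npy",world(c)); print(n,c["R"],c["t"],c["k1"],c["mtx"])
E
```

```text
0.0187 {'time': 0.0, 'joint_positions': array([ 1.19070399e+00,  5.28356947e-02,  1.40172526e+00, -2.09442042e-05,
        1.68859232e+00, -7.02745045e-02]), 'dq': array([ 9.55698519e-04,  4.91280397e-05, -2.51760684e-04,  2.41190552e-03,
        1.18024373e-03,  5.03511763e-04]), 'effort': array([-7.68482896e-04, -3.81670940e+01, -3.60184336e+01, -1.58208941e-04,
        6.07313152e-03, -5.70269506e-06]), 'position': array([0.15992457, 0.49973551, 0.23047272]), 'tcp_rot': array([-3.14003442e+00, -8.88301009e-05,  2.83177230e+00]), 'force': array([-0.20046168,  0.44699474, -0.26584352]), 'torque': array([-0.0760198 , -0.05888487, -0.02074623]), 'gripper_force': 0.0, 'opening': 0.08558950889082365}
scene [[-3.64137580e-01  9.31345111e-01  3.28306137e-04]
 [ 7.69304414e-01  3.00981515e-01 -5.63543118e-01]
 [-5.24951942e-01 -2.04954660e-01 -8.26086585e-01]] [ 0.24465333 -0.3729398   1.09761671] -0.042330351242926126 [[450.6752572    0.         321.41181971]
 [  0.         450.6752572  240.83459444]
 [  0.           0.           1.        ]]
top [[-0.01909284 -0.99959256  0.02121719]
 [-0.99677904  0.0173773  -0.07829158]
 [ 0.07789099 -0.02264366 -0.9967047 ]] [-0.03409556  0.53269914  0.95816827] -0.08556307444239353 [[499.14917104   0.         315.26920676]
 [  0.         499.14917104 241.88798332]
 [  0.           0.           1.        ]]
```

View pics/top0.png

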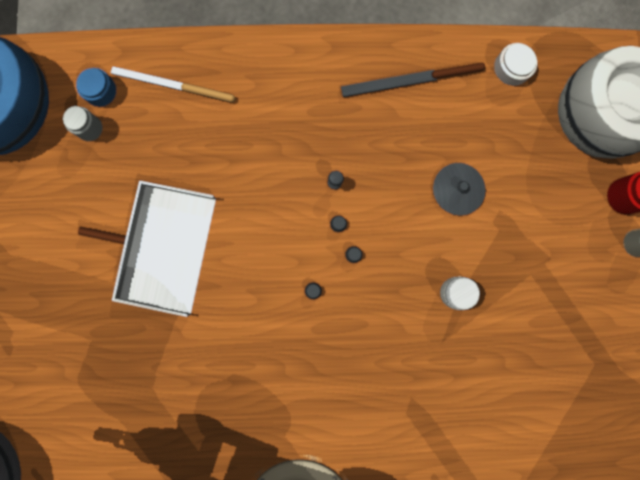

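View pics/scene0.png

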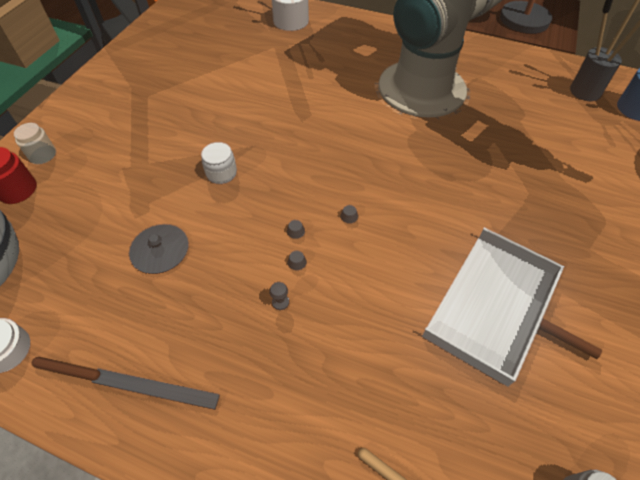

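The top view shows the knob at about (336,180) and the stubs at (339,224), (354,255) and (313,291). The pan spans (113–216, 182–316) and opens to the right. Next I'll measure positions.

Run:
```python
from h import *
P=np.load("top0.npy"); np.set_printoptions(precision=4,suppress=True)
z=P[...,2]
print("bench z",np.nanmedian(z[330:350,300:400]))
for n,(u,v),r in(("knob",(336,180),14),("a",(339,224),12),("b",(354,255),12),("c",(313,291),12),("lid",(460,189),35),("tin",(461,294),25)):
    Q=P[v-r:v+r+1,u-r:u+r+1].reshape(-1,3); zm=np.nanmax(Q[:,2]); 
    T=Q[Q[:,2]>(.008 if n!="tin" else .05)]; t=T[:,:2]
    print(n,len(T),"max",zm,"mid",(t.min(0)+t.max(0))/2,"size",np.ptp(t,axis=0),"mean",t.mean(0))
for p in((140,183),(215,197),(190,315),(114,300),(128,240),(200,255)): print(p,P[p[1],p[0]])
S=P[150:340,90:240].reshape(-1,3); W=S[(S[:,2]>.02)&(S[:,2]<.05)]
r=cv2.minAreaRect(W[:,:2].astype(np.float32)*1000); print(r,cv2.boxPoints(r))
# scene cross-check
P=np.load("scene0.npy")
for n,(u,v),r in(("knob",(279,296),14),("b",(296,229),9),("a",(297,261),9),("c",(349,214),9)):
    Q=P[v-r:v+r+1,u-r:u+r+1].reshape(-1,3);T=Q[Q[:,2]>.008];print(n,T[:,2].max(),(T.min(0)+T.max(0))[:2]/2,np.ptp(T,axis=0))
```

```text
bench z -0.00032285831902106687
knob 201 max 0.058355656686313505 mid [ 0.6536 -0.085 ] size [0.0277 0.0292] mean [ 0.6524 -0.0846]
a 192 max 0.023744806315000245 mid [ 0.5708 -0.0912] size [0.0303 0.0301] mean [ 0.5696 -0.0908]
b 197 max 0.02331257404691348 mid [ 0.5085 -0.1196] size [0.03   0.0296] mean [ 0.5078 -0.1194]
c 196 max 0.024155157846379876 mid [ 0.4378 -0.0378] size [0.0279 0.0317] mean [ 0.4379 -0.0378]
lid 1659 max 0.041965865999559544 mid [ 0.6369 -0.3398] size [0.1053 0.1066] mean [ 0.6358 -0.3376]
tin 784 max 0.06547137863851783 mid [ 0.4266 -0.3221] size [0.061  0.0593] mean [ 0.4268 -0.3213]
(140, 183) [0.6546 0.3011 0.0259]
(215, 197) [0.6281 0.1564 0.    ]
(190, 315) [0.3924 0.2071 0.0009]
(114, 300) [0.425  0.3494 0.0293]
(128, 240) [0.542  0.3247 0.023 ]
(200, 255) [0.5112 0.1864 0.0021]
((533.9031982421875, 292.47283935546875), (227.2147216796875, 241.598388671875), 77.7129135131836) [[391.6943 207.1751]
 [627.7585 155.7605]
 [676.1121 377.7706]
 [440.0479 429.1852]]
knob 0.05698186334153655 [ 0.655  -0.0828] [0.0299 0.0313 0.049 ]
b 0.024306842046147577 [ 0.5093 -0.1168] [0.0298 0.0302 0.0163]
a 0.024353464725493053 [ 0.5723 -0.0873] [0.027  0.0303 0.0162]
c 0.023853516418623454 [ 0.4378 -0.0346] [0.0295 0.0309 0.0157]
```

Emit:
jog_arm([
  [-0.5, [-3, -1.7, 0], 7],
  [-0.5, [-6, -3.4, 0], 14],
  [-0.5, [-9, -5.1, 0], 21],
  [-0.5, [-12, -6.8, 0], 28],
  [-0.5, [-15, -8.5, 0], 35],
  [-0.5, [-18, -10.2, 0], 42],
  [-0.5, [-21, -11.9, 1], 49],
  [-0.5, [-24, -13.6, 2], 56],
  [-0.5, [-27, -15.3, 3], 63],
  [-0.5, [-30, -17, 4], 70],
  [-0.5, [-33.3, -18.7, 5], 76],
  [-0.5, [-33.3, -18.7, 5], 76],
], grip_force=40)

```text
time: 1.1
position: [0.4223, 0.2159, 0.1786]
tcp_rot: [-3.139, 0.003, 1.494]
force: [0.3, 0.1, -0.2]
opening: 0.021
gripper_force: 0.0
```

Emit:
jog_arm([
  [-0.5, [-3, 0.3, 1], 0],
  [-0.5, [-6.2, 0.7, 2], 0],
  [-0.5, [-9.5, 1, 3], 0],
  [-0.5, [-13, 1.4, 4], 0],
  [-0.5, [-16.5, 1.8, 5], 0],
  [-0.5, [-20, 2.2, 6], 0],
  [-0.5, [-23.5, 2.6, 7], 0],
  [-0.5, [-27, 3, 9], 0],
  [-0.5, [-30, 3.4, 11], 0],
  [-0.5, [-31.4, 3.5, 13], 0],
  [-0.5, [-31.4, 3.5, 13], 0],
  [-0.5, [-31.4, 3.5, 13], 0],
])

```text
time: 2.1
position: [0.4337, -0.0951, 0.0504]
tcp_rot: [-3.139, -0.001, 1.504]
force: [0.1, 0.5, 0.5]
opening: 0.0217
gripper_force: 0.0
```

Run:
```python
from h import *
s=arm.read_state(); print(s["position"],s["tcp_rot"],s["opening"],s["time"])
c=read_camera("top"); P=world(c)
cv2.imwrite("pics/t1.png",cv2.resize(c["pixels"][150:350,240:440,::-1],None,fx=3,fy=3))
```

```text
[ 0.43367594 -0.0950773   0.05039175] [-3.13869049e+00 -1.14292856e-03  1.50393604e+00] 0.02173618460253719 2.1
```

View pics/t1.png

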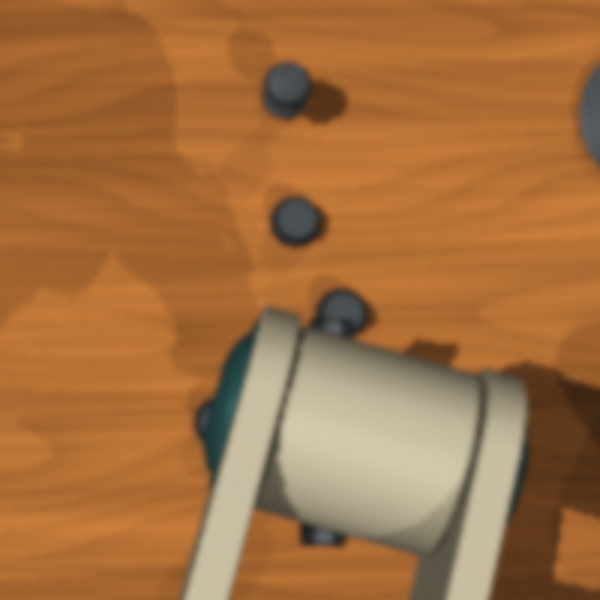

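Emit:
jog_arm([
  [-0.5, [0, 0, 1.8], 0],
  [-0.5, [0, 0, 3.6], 0],
  [-0.5, [0, 0, 4.6], 0],
  [-0.5, [0, 0, 4.6], 0],
  [-0.5, [0.8, 0, 4.6], 0],
  [-0.5, [1.6, 0, 4.6], 0],
  [-0.5, [2.4, 0, 4.6], 0],
  [-0.5, [3.0, 0.05, 4.6], 0],
  [-0.5, [3.6, 0.05, 4.6], 0],
  [-0.5, [4.3, 0.1, 4.6], 0],
  [-0.5, [5.1, 0.1, 4.6], 0],
  [-0.5, [6, 0.1, 4.6], 0],
])

```text
time: 3.15
position: [0.4398, -0.0349, 0.0056]
tcp_rot: [3.141, 0.0, 1.505]
force: [-0.6, -2.1, 1.5]
opening: 0.0215
gripper_force: 0.9
```

Emit:
jog_arm([
  [-0.5, [1, 0, 0], 0],
  [-0.5, [2, 0, 0], 0],
  [-0.5, [3, 0.1, 0], 0],
  [-0.5, [4, 0.1, 0], 0],
  [-0.5, [5, 0.1, 0], 0],
  [-0.5, [6, 0.1, 0], 0],
  [-0.5, [7, 0.1, 0], 0],
  [-0.5, [8, 0.2, 0], 0],
  [-0.5, [9, 0.2, 0], 0],
  [-0.5, [10, 0.2, 0], 0],
  [-0.5, [11, 0.2, 0], 0],
  [-0.5, [12, 0.2, 0], 0],
])

```text
time: 4.15
position: [0.4494, 0.0852, 0.0053]
tcp_rot: [-3.142, -0.0, 1.505]
force: [0.2, -2.3, 3.0]
opening: 0.0213
gripper_force: 1.6
```

Run:
```python
from h import *
s=arm.read_state(); print(s["position"],s["tcp_rot"],s["opening"],s["time"],s["force"])
c=read_camera("top")
cv2.imwrite("pics/t2.png",cv2.resize(c["pixels"][150:390,100:420,::-1],None,fx=2.5,fy=2.5))
c=read_camera("scene")
cv2.imwrite("pics/s2.png",cv2.resize(c["pixels"][140:380,230:550,::-1],None,fx=2.5,fy=2.5))
```

```text
[0.44935322 0.08523238 0.00528574] [-3.14155164e+00 -6.36152941e-05  1.50539163e+00] 0.021282553587397043 4.15 [ 0.20309342 -2.29375363  3.04849184]
```

View pics/s2.png

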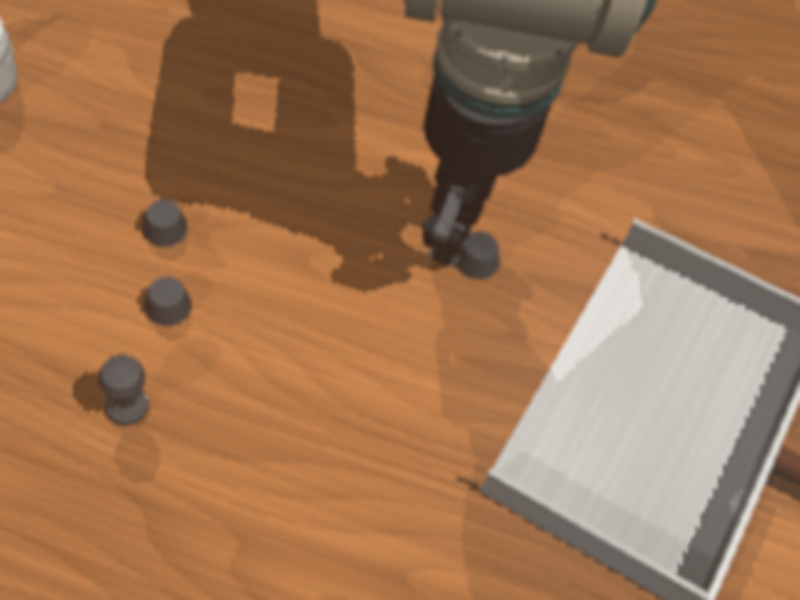

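Stub c sits in the fork at (478,255), directly ahead of the fingertips, with the others untouched. I'll carry on with this push.

Emit:
jog_arm([
  [-0.5, [1, 0, 0], 0],
  [-0.5, [2, 0, 0], 0],
  [-0.5, [3, 0.1, 0], 0],
  [-0.5, [4, 0.1, 0], 0],
  [-0.5, [5, 0.1, 0], 0],
  [-0.5, [6, 0.1, 0], 0],
  [-0.5, [7, 0.1, 0], 0],
  [-0.5, [8, 0.1, 0], 0],
  [-0.5, [9, 0.2, 0], 0],
  [-0.5, [10, 0.2, 0], 0],
  [-0.5, [11, 0.2, 0], 0],
  [-0.5, [12, 0.2, 0], 0],
])

```text
time: 5.25
position: [0.4592, 0.2049, 0.0053]
tcp_rot: [3.142, -0.0, 1.505]
force: [-0.3, -0.5, -1.1]
opening: 0.0213
gripper_force: 0.3
```

Emit:
jog_arm([
  [-0.5, [1, 0, 0], 0],
  [-0.5, [2, 0, 0], 0],
  [-0.5, [3, 0.1, 0], 0],
  [-0.5, [4, 0.1, 0], 0],
  [-0.5, [4.7, 0.1, 0], 0],
  [-0.5, [5.2, 0.1, 0], 0],
  [-0.5, [5.5, 0.1, 0], 0],
  [-0.5, [5.5, 0.1, 0], 0],
  [-0.5, [4.5, 0.1, 0], 0],
  [-0.5, [3, 0.1, 0], 0],
  [-0.5, [2, 0.1, -3], 0],
  [-0.5, [0, 0.1, -6], 0],
])

```text
time: 6.25
position: [0.4586, 0.2025, 0.0642]
tcp_rot: [-3.137, 0.002, 1.506]
force: [0.6, 0.4, 0.7]
opening: 0.0214
gripper_force: 0.0
```

Emit:
jog_arm([
  [-0.5, [-3, 0.6, 0], 0],
  [-0.5, [-6.5, 1.3, 0], 0],
  [-0.5, [-10, 2, 0], 0],
  [-0.5, [-13.5, 2.6, 0], 0],
  [-0.5, [-17, 3.2, 0], 0],
  [-0.5, [-20.5, 3.9, 0], 0],
  [-0.5, [-24, 4.6, 0], 0],
  [-0.5, [-27.5, 5.2, 0], 0],
  [-0.5, [-31, 5.9, 0], 0],
  [-0.5, [-34.5, 6.6, 0], 0],
  [-0.5, [-37.2, 7, 0], 0],
  [-0.5, [-37.2, 7, 1], 0],
])

```text
time: 7.25
position: [0.5061, -0.1778, 0.0573]
tcp_rot: [3.137, 0.003, 1.5]
force: [1.7, -0.7, 0.5]
opening: 0.0212
gripper_force: 0.0
```

```bash
cat > loc.py <<'E'
from h import *
s=arm.read_state(); print(s["position"],s["tcp_rot"],s["opening"],s["time"])
c=read_camera("top"); P=world(c); np.save("cur.npy",P); cv2.imwrite("pics/last.png",c["pixels"][...,::-1])
f=np.array([.510,.1815]); d=np.array([.213,.977]); l=np.array([-.977,.213])
dark=(c["pixels"].max(-1)<90)&(P[...,2]>.012)&(P[...,2]<.03)
n,lab,st,ce=cv2.connectedComponentsWithStats(dark.astype(np.uint8))
for i in range(1,n):
    if 60<st[i,4]<400:
        Q=P[lab==i]; m=((Q.min(0)+Q.max(0))/2)[:2]; print(ce[i].round(),st[i,4],m.round(4),"pan d,y'",((m-f)@d).round(4),((m-f)@l).round(4))
E
python3 loc.py
```

```text
[ 0.50612943 -0.17776664  0.05726296] [3.13727074e+00 2.92999670e-03 1.49996201e+00] 0.021221692274579543 7.25
[458.  72.] 143 [ 0.8825 -0.3487] pan d,y' -0.4387 -0.4769
[ 33. 124.] 234 [0.8021 0.5468] pan d,y' 0.4192 -0.2076
[105.  96.] 154 [0.8496 0.3902] pan d,y' 0.2762 -0.2873
[573. 137.] 157 [ 0.7499 -0.599 ] pan d,y' -0.7115 -0.4006
[ 93. 131.] 120 [0.7729 0.4078] pan d,y' 0.2771 -0.2087
[616. 198.] 183 [ 0.617  -0.6799] pan d,y' -0.8188 -0.288
[129. 241.] 209 [0.5413 0.3238] pan d,y' 0.1457 -0.0003
[339. 223.] 163 [ 0.5702 -0.0918] pan d,y' -0.2542 -0.117
[102. 235.] 353 [0.554  0.3782] pan d,y' 0.2016 -0.001
[631. 244.] 127 [ 0.5172 -0.6993] pan d,y' -0.859 -0.1947
[354. 254.] 165 [ 0.5073 -0.1201] pan d,y' -0.2952 -0.0616
[153. 280.] 142 [0.4628 0.2771] pan d,y' 0.0833 0.0665
[ 12. 456.] 146 [0.1161 0.5706] pan d,y' 0.2962 0.4677
[285. 474.] 209 [0.0869 0.0313] pan d,y' -0.2369 0.3814
```

Stub c is well inside the pan: 83 mm deep, so its rear edge is 65 mm behind the front edge. Now stub b.

Emit:
jog_arm([
  [-0.5, [0, 0, 2], 0],
  [-0.5, [0, 0, 4], 0],
  [-0.5, [0, 0, 5], 0],
  [-0.5, [0, 0, 5], 0],
  [-0.5, [0.8, 0, 5], 0],
  [-0.5, [1.6, 0, 5], 0],
  [-0.5, [2.3, 0, 5], 0],
  [-0.5, [2.9, 0, 5], 0],
  [-0.5, [3.5, 0, 5], 0],
  [-0.5, [4.2, 0, 5], 0],
  [-0.5, [5, 0, 5], 0],
  [-0.5, [6, -0.1, 5], 0],
])

```text
time: 8.3
position: [0.5091, -0.1117, 0.0058]
tcp_rot: [3.14, 0.001, 1.505]
force: [-0.0, -1.2, 2.5]
opening: 0.0215
gripper_force: 1.3
```

Emit:
jog_arm([
  [-0.5, [1, 0, 0], 0],
  [-0.5, [2, 0, 0], 0],
  [-0.5, [3, 0, 0], 0],
  [-0.5, [4, -0.1, 0], 0],
  [-0.5, [5, -0.1, 0], 0],
  [-0.5, [6, -0.1, 0], 0],
  [-0.5, [7, -0.1, 0], 0],
  [-0.5, [8, -0.1, 0], 0],
  [-0.5, [9, -0.1, 0], 0],
  [-0.5, [10, -0.1, 0], 0],
  [-0.5, [11, -0.1, 0], 0],
  [-0.5, [12, -0.1, 0], 0],
])

```text
time: 9.3
position: [0.5155, 0.0087, 0.0053]
tcp_rot: [-3.142, -0.0, 1.505]
force: [0.8, -3.0, 4.0]
opening: 0.0215
gripper_force: 2.5
```

Emit:
jog_arm([
  [-0.5, [1, 0, 0], 0],
  [-0.5, [2, 0, 0], 0],
  [-0.5, [3, 0, 0], 0],
  [-0.5, [4, -0.1, 0], 0],
  [-0.5, [5, -0.1, 0], 0],
  [-0.5, [6, -0.1, 0], 0],
  [-0.5, [7, -0.1, 0], 0],
  [-0.5, [8, -0.1, 0], 0],
  [-0.5, [9, -0.1, 0], 0],
  [-0.5, [10, -0.1, 0], 0],
  [-0.5, [11, -0.1, 0], 0],
  [-0.5, [12, -0.1, 0], 0],
])

```text
time: 10.3
position: [0.5223, 0.1286, 0.0053]
tcp_rot: [-3.141, -0.0, 1.505]
force: [-0.5, -2.8, 4.3]
opening: 0.0215
gripper_force: 2.6
```

Emit:
jog_arm([
  [-0.5, [1, 0, 0], 0],
  [-0.5, [2, 0, 0], 0],
  [-0.5, [3, 0, 0], 0],
  [-0.5, [4, -0.1, 0], 0],
  [-0.5, [5, -0.1, 0], 0],
  [-0.5, [6, -0.1, 0], 0],
  [-0.5, [7, -0.1, 0], 0],
  [-0.5, [8, -0.1, 0], 0],
  [-0.5, [9, -0.1, 0], 0],
  [-0.5, [10, -0.1, 0], 0],
  [-0.5, [10.8, -0.1, 0], 0],
  [-0.5, [11.4, -0.1, 0], 0],
])

```text
time: 11.3
position: [0.5288, 0.2424, 0.0053]
tcp_rot: [-3.141, -0.0, 1.506]
force: [-0.7, -3.3, 5.1]
opening: 0.0211
gripper_force: 2.6
```

Emit:
jog_arm([
  [-0.5, [0.3, 0, 0], 0],
  [-0.5, [0.3, 0, 0], 0],
  [-0.5, [-0.7, 0, 0], 0],
  [-0.5, [-2, 0, 0], 0],
  [-0.5, [-3.5, 0, -2], 0],
  [-0.5, [-5.5, 0, -4], 0],
  [-0.5, [-8, 0.5, -6], 0],
  [-0.5, [-11, 1, -6], 0],
  [-0.5, [-14, 1.5, -6], 0],
  [-0.5, [-17.5, 2, -6], 0],
  [-0.5, [-21, 2.6, -6], 0],
  [-0.5, [-24.5, 3.2, -6], 0],
])

```text
time: 12.3
position: [0.5436, -0.008, 0.0648]
tcp_rot: [-3.141, -0.0, 1.504]
force: [0.2, 0.3, -0.4]
opening: 0.0215
gripper_force: 0.0
```

Emit:
jog_arm([
  [-0.5, [-3.2, 0.8, 0], 0],
  [-0.5, [-6.4, 1.5, 0], 0],
  [-0.5, [-9.5, 2.2, 0], 0],
  [-0.5, [-12, 2.8, 0], 0],
  [-0.5, [-14.3, 3.3, 0], 0],
  [-0.5, [-14.3, 3.3, 1], 0],
  [-0.5, [-14.3, 3.3, 1], 0],
  [-0.5, [-14.3, 3.3, 1], 0],
])

```text
time: 12.97
position: [0.5668, -0.1499, 0.0539]
tcp_rot: [-3.139, -0.001, 1.505]
force: [0.4, -0.5, -0.2]
opening: 0.0218
gripper_force: 0.0
```

```bash
python3 loc.py | grep -E "^\[0|pan d,y' (-0.2|0.0|0.1)|0\.5"
```

```text
[ 0.56680533 -0.1499246   0.05388077] [-3.13871964e+00 -1.30784082e-03  1.50453388e+00] 0.021762596426339095 12.9667
[ 33. 125.] 232 [0.7952 0.5468] pan d,y' 0.4176 -0.2009
[573. 137.] 151 [ 0.7504 -0.5984] pan d,y' -0.7108 -0.401
[129. 241.] 219 [0.5417 0.3239] pan d,y' 0.1459 -0.0006
[338. 223.] 147 [ 0.5694 -0.0907] pan d,y' -0.2533 -0.116
[102. 235.] 337 [0.5538 0.3783] pan d,y' 0.2016 -0.0008
[631. 244.] 130 [ 0.5174 -0.6985] pan d,y' -0.8582 -0.1947
[160. 247.] 142 [0.5278 0.2625] pan d,y' 0.083 -0.0001
[153. 280.] 137 [0.4638 0.2771] pan d,y' 0.0836 0.0655
[ 12. 456.] 149 [0.115  0.5706] pan d,y' 0.296 0.4688
```

Emit:
jog_arm([
  [-0.5, [0, 0, 2], 0],
  [-0.5, [0, 0, 4], 0],
  [-0.5, [0, 0, 4.9], 0],
  [-0.5, [0, 0, 4.9], 0],
  [-0.5, [0.8, 0, 4.9], 0],
  [-0.5, [1.6, 0, 4.9], 0],
  [-0.5, [2.3, 0, 4.9], 0],
  [-0.5, [2.9, 0, 4.9], 0],
  [-0.5, [3.5, 0, 4.9], 0],
  [-0.5, [4.2, 0, 4.9], 0],
  [-0.5, [5, 0, 4.9], 0],
  [-0.5, [6, 0, 4.9], 0],
])

```text
time: 14.02
position: [0.5724, -0.0899, 0.0067]
tcp_rot: [3.141, 0.0, 1.505]
force: [0.1, -0.8, 1.8]
opening: 0.0212
gripper_force: 0.9
```

Emit:
jog_arm([
  [-0.5, [1, 0, 0], 0],
  [-0.5, [2, 0, 0], 0],
  [-0.5, [3, 0, 0], 0],
  [-0.5, [4, 0, 0], 0],
  [-0.5, [5, 0, 0], 0],
  [-0.5, [6, 0, 0], 0],
  [-0.5, [7, 0, 0], 0],
  [-0.5, [8, 0, 0], 0],
  [-0.5, [9, 0, 0], 0],
  [-0.5, [10, 0, 0], 0],
  [-0.5, [11, 0, 0], 0],
  [-0.5, [12, 0, 0], 0],
])

```text
time: 15.02
position: [0.5801, 0.0305, 0.0064]
tcp_rot: [3.141, -0.0, 1.505]
force: [0.0, -2.3, 3.2]
opening: 0.0215
gripper_force: 1.7
```

Emit:
jog_arm([
  [-0.5, [1, 0, 0], 0],
  [-0.5, [2, 0, 0], 0],
  [-0.5, [3, 0, 0], 0],
  [-0.5, [4, 0, 0], 0],
  [-0.5, [5, 0, 0], 0],
  [-0.5, [6, 0, 0], 0],
  [-0.5, [7, 0, 0], 0],
  [-0.5, [8, 0, 0], 0],
  [-0.5, [9, 0, 0], 0],
  [-0.5, [10, 0, 0], 0],
  [-0.5, [11, 0, 0], 0],
  [-0.5, [12, 0, 0], 0],
])

```text
time: 16.02
position: [0.5879, 0.1503, 0.0063]
tcp_rot: [-3.142, -0.0, 1.505]
force: [0.3, -3.3, 4.1]
opening: 0.0213
gripper_force: 1.9
```

Emit:
jog_arm([
  [-0.5, [1, 0, 0], 0],
  [-0.5, [2, 0, 0], 0],
  [-0.5, [3, 0, 0], 0],
  [-0.5, [4, 0, 0], 0],
  [-0.5, [5, 0, 0], 0],
  [-0.5, [6, 0, 0], 0],
  [-0.5, [7, 0, 0], 0],
  [-0.5, [7.7, 0, 0], 0],
  [-0.5, [8.1, 0, 0], 0],
  [-0.5, [8.1, 0, 0], 0],
  [-0.5, [7.2, 0, 0], 0],
  [-0.5, [5.5, 0, 0], 0],
])

```text
time: 17.02
position: [0.5908, 0.2048, 0.0056]
tcp_rot: [-3.141, -0.001, 1.507]
force: [0.1, 0.2, -0.7]
opening: 0.0215
gripper_force: 0.0
```

Emit:
jog_arm([
  [-0.5, [-1.5, 0, -2], 0],
  [-0.5, [-3.5, 0, -4], 0],
  [-0.5, [-6, 0, -7], 0],
  [-0.5, [-9, 0, -10], 0],
  [-0.5, [-12, 0, -13], 0],
  [-0.5, [-15, 0, -16], 0],
  [-0.5, [-17, 0, -18], 0],
  [-0.5, [-17, 0, -18], 0],
  [-0.5, [-17, 0, -18], 0],
])

```text
time: 17.77
position: [0.5806, 0.0329, 0.1873]
tcp_rot: [3.139, -0.001, 1.503]
force: [1.0, 0.2, -0.7]
opening: 0.0214
gripper_force: 0.0
```

```bash
python3 loc.py | grep -E "^\[0|pan d,y' 0.0"
```

```text
[0.580567   0.03293009 0.18731343] [ 3.13926740e+00 -6.90855726e-04  1.50262809e+00] 0.021442847910207723 17.7667
[167. 215.] 151 [0.5913 0.2487] pan d,y' 0.083 -0.0651
[160. 247.] 137 [0.5277 0.2625] pan d,y' 0.0829 -0.0001
[153. 280.] 140 [0.4628 0.2778] pan d,y' 0.084 0.0666
```

View pics/last.png

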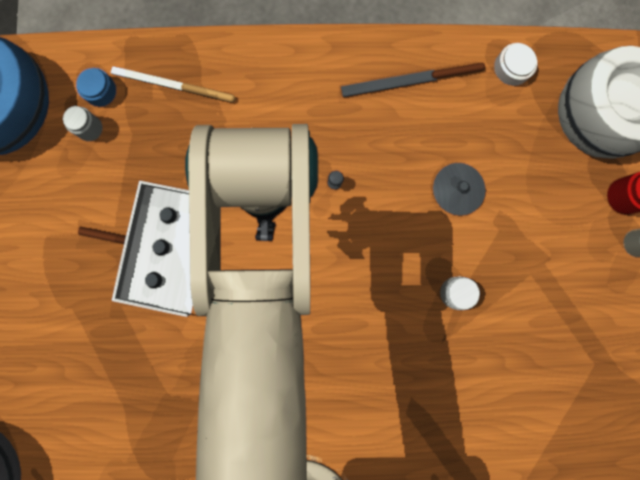

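All three stubs are in the pan at (167,215), (160,247) and (153,280). The knob (336,180), lid (460,189) and tin (461,294) haven't moved, and the arm is clear.

```bash
python3 -c "
from plant import arm
print(arm.close_job())"
```

```text
the job is handed in; nothing more can be done
None
```

All three sprue stubs were swept into the scrap pan, each about 65 mm behind its front edge, with the lid knob, kettle lid and tin left where they stood; the job was handed in at about 18 s.

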